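# Close up the crimping-die case

### The arm

A 6-joint arm with a two-finger parallel gripper is mounted at the origin on the work surface. World frame = base frame: x ahead of the robot, y to its left, z up, the work surface at z = 0. Lengths are in m, angles in degrees, forces in N, time in s.
With the tool pointing down it reaches from about 0.4 to 0.825 m from the base axis. Payload 7 kg.
Tool frame: the origin (TCP) lies at the very end of the fingers, on their centre line; the grasp point (between the pads) lies behind it (r.grasp_offset is the z of the grasp point in the tool frame, in m); z points along the fingers, y is the direction in which the jaws open and shut (so a half turn about z gives the same grasp; the last joint's range is limited). The gripper opens to 88 mm and grips with 3 to 60 N. Pads are 19 mm wide; open, the fingers measure 130 mm over their backs; the gripper's body (78 mm by 193 mm) begins 47 mm behind the grasp point.
Start: joints at [89.33, 20.546, 0.682, 0, -70.136, -16.507], TCP at [0.199, 0.645, 0.227] pointing down, gripper open.
Joint ranges: [-176.03, 176.03], [-82.01, 121.73], [-58.28, 71.71], [-173.87, 95.51], [-174.79, -0.11], [-173.66, 173.66]. Speed limits (degrees/s): [136.94, 136.94, 172.46, 180, 180, 180].

### API

Orientations are given as [roll, pitch, yaw] about the fixed x, y, z axes, in that order (R = Rz(yaw) Ry(pitch) Rx(roll)).
In Python, from plant import r gives the robot as it stands. The module is installed in compiled form; this text tells all that it offers.
- The arm moves only by the tool servo_tool, never from a script. Its argument "targets" is a list of rows, each an object of numbers: "dx", "dy", "dz": the shift along the world's x, y, z in cm; "spin": the turn about the world's z in rad; "grip": the opening in per cent of the stroke, from 0 (shut) to 100 (fully open). A call has exactly 10 rows; each row is the pose to reach, as a shift and turn from the pose commanded when the call began; what a row does not reach only later rows make up. A row lasts 1/12 s, in which the tool goes at most 41.7 mm and 7.16 degrees, less where a joint would pass 70% of its speed; a pose out of reach is approached as far as the arm can. A call with a gripper value outside its range is refused whole. The fingers move at their own pace and stop on an object; "squeeze" is the grip in N (left out, the last holds). Time passes only in rows, so rows that repeat a pose let the fingers close, or fill a call up. It gives the time, the measured TCP pose, the force and the opening at its end, in the units of the state.
- r.get_state(): the state, without advancing time (a new reading comes with each control period).
- r.capture(name): name is "side" or "top" or "wrist"; returns the picture (420x560x3 uint8, blue, green, red); there is no depth.
- r.get_calibration(name): a dict with "K" (3x3 intrinsics, pixels), "extrinsics" (4x4, takes a point from camera to world coordinates). Camera axes: x right, y down, z forward; pixel columns grow to the right and rows downward; lengths in m; the calibration is good to about 2 mm. A picture is of the moment at which its call begins: read the wrist's pose just before it. get_calibration takes no time and is no camera call; for the wrist camera it gives the pose at the moment of the call.
- r.close_job(): hands the job in, once; it reports no verdict.
Trained networks look in the newest picture that a camera, given by its name, has taken for a name from the list of things; names that differ only in an ending like _2 or _b are one class to them, and where a whole thing is asked for, a point or a joint stands for the part that bears it (a point fixed in the world has none). Each returns a list of dicts, best first, with "p" (0 to 1); they miss things now and then, are a little off and sometimes report something else, mostly with a low value. They report only what shows in the picture. A call takes as long as a camera call.
- r.cut_out(name, camera): "mask" (420x560 bool, what is visible of it) and "extent" ([left, top, right, bottom] in pixels, round what is visible of it).
The state is a dict: "time_s": time; "joints": joint angles; "qd": joint speeds; "joint_torque": joint torques, N m; "tcp_pos": TCP position; "eef_rot": TCP orientation; "contact_force": force on the tool from outside, world axes, zero at the start; "moment": the same for the moment, N m; "gripper_width": finger opening in m.
Only numpy, scipy, OpenCV 4.12 (cv2) and the standard library are available. Lean on these libraries where they do the work, as an engineer would, in place of code of your own. Each camera call takes 0.05 s, during which the arm holds its last target. There are 200 camera calls.

### The job

Close up the grey die case on the bench. Using only the outside of the fingers, push both open drawers fully home while the lid is still standing up, and only then push the lid down until it is fully shut, because its front lip locks the drawers. Push smoothly without slamming, do not pinch or reach inside the drawers or lid, do not pull the drawers right out or throw the lid back, leave everything else on the bench where it stands, and finish with the hand clear.

Things in the scene. Friction and masses are not known exactly. Their poses are not given: they have to be found in the camera images.
- case: Die case of grey painted steel, bolted to the bench: 200 deep (its x) x 280 wide (its y) x 85 mm high without lid. Origin: centre of its underside, on the bench. Its front, with both drawer fronts, is at its x = -100 mm and looks to its -x, towards the robot; its y points left as seen from the robot. Turned by up to 0.25 rad. Above the drawers is a shallow tray, which the lid covers.
- left_drawer (a joint): How far the left drawer (at the case's y = +69 mm) stands out, in m: 0 fully home (front flush with the case), at the start 0.04 to 0.085, end stop 0.12. It slides along the case's x axis (in towards the case's +x), needs about 3 N plus 4 N per m/s, and stays where it is left.
- right_drawer (a joint): The same for the right drawer, at the case's y = -69 mm.
- left_face (a point): Centre of the outer face of the left drawer's flat front: 130 wide x 56 high x 6 mm thick, no handle, lower edge 3 mm and this point 31 mm over the bench. Axes as the case; the face looks to -x. Moves with the drawer. Inside are a black rubber insert, which also lines the back of the front, and two ring-shaped die sets (tops 42 mm over the bench): not to be touched.
- right_face (a point): The same for the right drawer.
- lid (a joint): Opening angle of the lid in rad: 0 shut and level; at the start 0.95 to 1.25 (standing up, outer face looking up and to the case's +x); end stop 1.6. It turns about the case's y axis through point lid_hinge; its front edge rises as it opens. Stiff hinge: it stays at any angle by friction; 1 to 5 N pressed square on the outer face near the front edge closes it.
- lid_hinge (a point): Middle of the lid's hinge line, along the case's y, at the back of the case (x = +100 mm in the case's frame), 85 mm over the bench. Axes as the case.
- lid_edge (a point): Middle of the lid's front edge on its outer face. The lid is 204 mm long from hinge to this edge, 284 wide; its flat outer face lies 8 mm off the hinge line (two ribs 1.5 mm high, 60 mm either side of the middle) and when shut is level, 93 mm over the bench. A lip 30 mm deep hangs from this edge inside. The black lining inside lid and lip is not to be touched. Axes as the case when shut.
- ferrule: Steel hose ferrule, a tube 32 mm across and 36 high standing about 235 mm before the case's centre, in front of the gap between the drawers; a bystander; leave it where it is
- fitting_a: Brass hose fitting 35 mm across and 60 high, standing near the front left of the case, about 70 mm beside it; a bystander; leave it where it is
- fitting_b: Steel hose fitting 43 mm across and 55 high, standing near the front right of the case, about 70 mm beside it; a bystander; leave it where it is
- oil: White oil bottle 60 mm across and 130 high at the left; a bystander; leave it where it is
- mug: White mug 80 mm across and 90 high at the right; a bystander; leave it where it is
- spanner: Spanner lying flat at the near right; a bystander; leave it where it is
- brush: Brush lying flat at the near left; a bystander; leave it where it is

How it is judged (in metres and radians):
On the way, in this order (a step that is already met when the one before it is completed fails the run):
1. both drawers fully home, the lid still standing up (value of joint each of left_drawer, right_drawer below 0.003 m and value of joint lid above 0.6 rad), for 0.2 s.
2. the lid shut (value of joint each of left_drawer, right_drawer below 0.003 m and value of joint lid below 0.03 rad), for 0.2 s.
At the end, for the whole second after the job is handed in: Both drawers within 3 mm of fully home, the lid within 0.03 rad of shut, every other loose thing within 20 mm of where it stood (all of step 2 and distance of each of ferrule, fitting_a, fitting_b, oil, mug, spanner, brush from where it was at the start of the episode below 0.02 m); the robot touches nothing.
It fails at once if the lid is pushed down (below 0.6 rad) while a drawer is still out by more than 3 mm (value of joint lid below 0.6 rad and value of joint any of left_drawer, right_drawer above 0.003 m).
It fails at once if something slammed: a drawer faster than 0.45 m/s or the lid faster than 3 rad/s (velocity of joint any of left_drawer, right_drawer below -0.45 m/s or velocity of joint lid below -3 rad/s).
It fails at once if a drawer pulled out (beyond 0.11 m) or the lid lifted (beyond 1.4 rad) (value of joint any of left_drawer, right_drawer above 0.11 m or value of joint lid above 1.4 rad).
It fails at once if the fingers touch the inside of a drawer or of the lid (as in pinching) with more than 1 N (contact force between the fingers and lid_c2 above 1 N or contact force between the fingers and lid_c3 above 1 N or contact force between the fingers and left_drawer_c1 above 1 N or contact force between the fingers and left_drawer_c2 above 1 N or contact force between the fingers and left_drawer_c3 above 1 N or contact force between the fingers and left_drawer_c4 above 1 N or contact force between the fingers and left_drawer_c5 above 1 N or contact force between the fingers and left_drawer_c6 above 1 N or contact force between the fingers and left_drawer_c7 above 1 N or contact force between the fingers and left_drawer_c8 above 1 N or contact force between the fingers and right_drawer_c1 above 1 N or contact force between the fingers and right_drawer_c2 above 1 N or contact force between the fingers and right_drawer_c3 above 1 N or contact force between the fingers and right_drawer_c4 above 1 N or contact force between the fingers and right_drawer_c5 above 1 N or contact force between the fingers and right_drawer_c6 above 1 N or contact force between the fingers and right_drawer_c7 above 1 N or contact force between the fingers and right_drawer_c8 above 1 N).
It fails at once if a bystander lifted, pushed or knocked (moved more than 20 mm) (distance of any of ferrule, fitting_a, fitting_b, oil, mug, spanner, brush from where it was at the start of the episode above 0.02 m).
It also fails if it takes over 64 s, if anything falls off the work surface, if the arm or the gripper's body presses on something with over 40 N, if the wrist force passes 120 N, or if a joint passes its speed limit or range.

## Working session

There is one attempt and no reset: what is moved stays moved. The work goes in short steps, Python scripts to look and compute and a tool call to move; the robot and the scene stay as the last step left them, time stands still between calls to the robot, and variables do not carry over. Pictures are saved under pics/ and viewed, about 8 in all and at most 12, crops included, and the job is handed in when it is done.

Besides the shell and the picture viewer there is one more tool, called after ">>>" as a command line: name --argument value ..., lists and objects as JSON in quotes. servo_tool: Moves the arm, as the interface text tells. Its arguments: {"type":"object","properties":{"targets":{"type":"array"},"squeeze":{"type":"number"}},"required":["targets"]}

```bash
mkdir -p pics && python3 - <<'E'
from plant import r
import cv2, numpy as np
s=r.get_state();print(s)
for c in("side","top"):
    im=r.capture(c);cv2.imwrite(f"pics/{c}0.png",im)
    k=r.get_calibration(c);print(c,np.round(k["K"],1).tolist(),np.round(k["extrinsics"],3).tolist())
    for n in("case","left_face","right_face","lid_edge","ferrule","fitting_a","fitting_b"):
        print(n,[(round(d["p"],2),d["extent"]) for d in r.cut_out(n,c)][:3])
E
```

```text
{'time_s': 0.0, 'joints': array([ 8.93296290e+01,  2.05903049e+01,  6.33630328e-01, -1.97390629e-02,
       -7.01349607e+01, -1.65069635e+01]), 'qd': array([-0.01060935, -0.06394071, -0.06119315,  0.05428674,  0.00434163,
        0.06422855]), 'joint_torque': array([-2.77938725e-04, -5.82710409e+01,  2.93062234e+01,  6.99726954e+00,
        6.94929447e-03, -1.57199293e-04]), 'tcp_pos': array([0.19923079, 0.64441988, 0.22563555]), 'eef_rot': array([ 1.79906869e+02, -8.24774493e-03, -1.71840501e+01]), 'contact_force': array([-0.36813368,  0.20511253, -0.57332349]), 'moment': array([-0.00174485, -0.0032951 , -0.02102649]), 'gripper_width': 0.08754881554309697}
side [[467.5, 0.0, 278.7], [0.0, 467.5, 211.4], [0.0, 0.0, 1.0]] [[0.991, -0.107, 0.081, 0.42], [-0.134, -0.79, 0.598, -0.764], [-0.0, -0.604, -0.797, 1.076], [0.0, 0.0, 0.0, 1.0]]
case [(0.94, [258.2, 115.8, 365.0, 262.8]), (0.39, [165.9, 348.2, 225.4, 418.2])]
left_face [(0.6, [264.7, 171.9, 286.0, 212.8])]
right_face [(0.6, [259.5, 208.4, 288.0, 258.9]), (0.59, [277.6, 270.3, 289.4, 293.7])]
lid_edge [(0.81, [311.0, 117.4, 365.
[... 272 characters left out ...]
.34, [242.1, 73.9, 262.0, 115.3])]
top [[430.2, 0.0, 280.7], [0.0, 430.2, 209.3], [0.0, 0.0, 1.0]] [[-0.01, -0.996, 0.092, 0.433], [-1.0, 0.012, 0.02, -0.017], [-0.021, -0.092, -0.996, 1.273], [0.0, 0.0, 0.0, 1.0]]
case [(0.89, [223.5, 127.6, 340.0, 242.1]), (0.4, [121.2, 269.7, 175.2, 321.3])]
left_face [(0.67, [230.6, 202.3, 277.8, 230.6])]
right_face [(0.79, [274.4, 208.6, 323.3, 243.2])]
lid_edge [(0.96, [225.6, 128.4, 338.7, 185.0]), (0.47, [93.0, 214.1, 123.5, 237.0])]
ferrule [(0.53, [267.2, 259.5, 270.5, 264.5])]
fitting_a [(0.58, [203.0, 206.5, 214.9, 215.7]), (0.47, [342.0, 215.2, 358.3, 230.4])]
fitting_b [(0.58, [203.0, 206.5, 214.9, 215.7]), (0.47, [342.0, 215.2, 358.3, 230.4])]
```

```bash
python3 - <<'E'
import cv2
for c,(x0,y0,x1,y1) in(("side",(190,60,390,310)),("top",(170,100,390,280))):
    im=cv2.imread(f"pics/{c}0.png")[y0:y1,x0:x1]
    f=2.4 if c=="side" else 3.2
    cv2.imwrite(f"pics/{c}0c.png",cv2.resize(im,None,fx=f,fy=f,interpolation=cv2.INTER_CUBIC))
E
```

```text
(no output)
```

View pics/side0c.png

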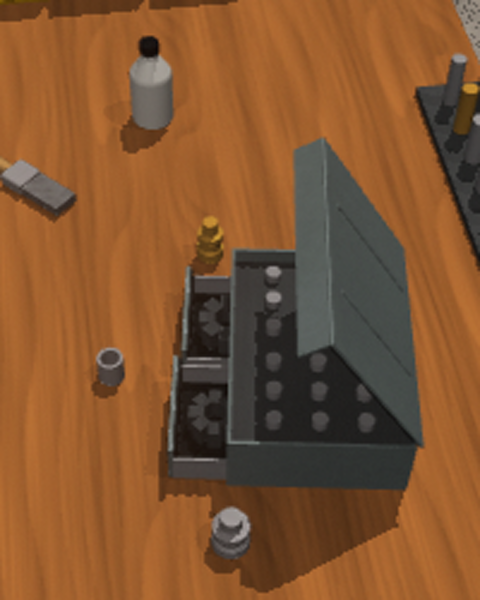

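View pics/top0c.png

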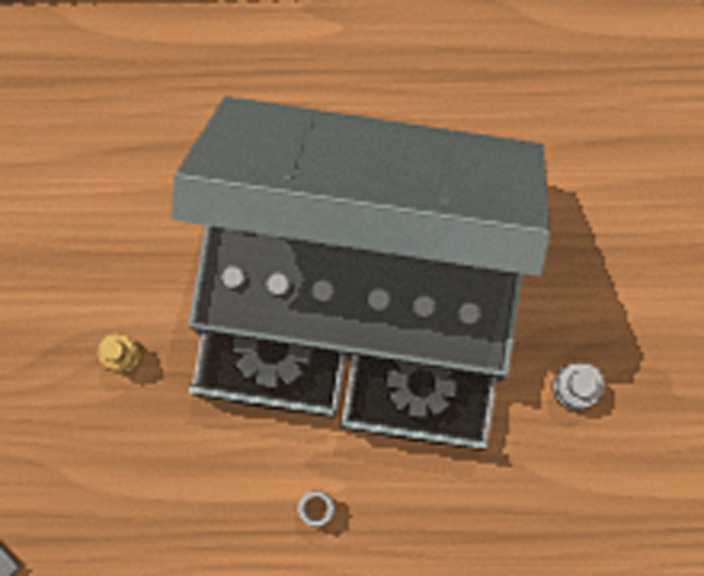

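The side crop shows the lid standing, both drawers out, the ferrule in front and a fitting on each side. The top crop confirms this and gives clear corners: case front rim at about (230,202)-(329,217), lid front edge (225,155)-(341,172) in full pixels. Next I fit the model to the picked corners.

```bash
cat > fit.py <<'E'
from plant import r
import numpy as np
from scipy.optimize import least_squares
def model(p,key):
    x,y,w,dl,dr,a=p; k=key
    def lid(u,v,yy): return np.array([.1-u*np.cos(a)+v*np.sin(a),yy,.085+u*np.sin(a)+v*np.cos(a)])
    q={"cl":[-.1,.14,.085],"cr":[-.1,-.14,.085],"cbr":[-.1,-.14,0],"bbr":[.1,-.14,0],
       "ll":[-.1-dl,.134,.059],"lr":[-.1-dl,.004,.059],"rl":[-.1-dr,-.004,.059],"rr":[-.1-dr,-.134,.059],"rrb":[-.1-dr,-.134,.003]}.get(k)
    if q is None: q={"el":lid(.204,.008,.142),"er":lid(.204,.008,-.142),"hl":lid(0,.008,.142),"hr":lid(0,.008,-.142),"tl":lid(.204,-.022,.142),"tr":lid(.204,-.022,-.142)}[k]
    q=np.array(q);c,s=np.cos(w),np.sin(w)
    return np.array([x+c*q[0]-s*q[1],y+s*q[0]+c*q[1],q[2]])
def proj(cam,P):
    k=r.get_calibration(cam);E=k["extrinsics"];q=E[:3,:3].T@(P-E[:3,3]);u=k["K"]@q;return u[:2]/u[2]
def back(cam,uv,z):
    k=r.get_calibration(cam);E=k["extrinsics"];d=E[:3,:3]@np.linalg.inv(k["K"])@[uv[0],uv[1],1];o=E[:3,3];return o+d*(z-o[2])/d[2]
E
python3 - <<'E'
from fit import *
T={"cl":(192,328),"cr":(508,373),"ll":(192,392),"lr":(335,414),"rl":(345,427),"rr":(487,447),"el":(176,176),"er":(547,231),"hl":(225,97),"hr":(543,143),"tl":(174,219),"tr":(541,274)}
S={"cl":(233,252),"cr":(228,442),"cbr":(228,485),"bbr":(405,487),"ll":(188,269),"lr":(179,357),"rl":(178,360),"rr":(170,460),"rrb":(170,475),"el":(322,140),"er":(332,346),"hr":(421,443),"tl":(296,150),"tr":(299,355)}
obs=[("top",k,np.array(v)/3.2+[170,100]) for k,v in T.items()]+[("side",k,np.array(v)/2.4+[190,60]) for k,v in S.items()]
f=lambda p:np.concatenate([proj(c,model(p,k))-v for c,k,v in obs])
o=least_squares(f,[.5,0,-.13,.06,.06,1.1],loss="soft_l1");print(np.round(o.x,4))
for (c,k,v),e in zip(obs,f(o.x).reshape(-1,2)): print(c,k,np.round(e,1),end="; ")
np.save("p.npy",o.x);p=o.x
print()
for k in("ll","lr","rl","rr","el","er","hl","hr"):print(k,np.round(model(p,k),3))
for n,uv,z in(("ferrule",(268.6,259),.036),("fa",(207,210),.06),("fb",(351.5,220),.055)):print(n,np.round(back("top",uv,z),3))
w=p[2];print(proj("top",np.array([0,0,0])))
E
```

```text
[ 0.6414 -0.0045 -0.1583  0.0551  0.0621  0.981 ]
top cl [-0.5 -0.5]; top cr [0.6 0.1]; top ll [-0.2 -0.1]; top lr [ 0.5 -0.2]; top rl [-0.2 -1.4]; top rr [ 1.1 -0.8]; top el [-0.3  0.8]; top er [1.3 0.5]; top hl [-0.1 -0.8]; top hr [ 0.7 -1. ]; top tl [-0.2 -1.2]; top tr [ 0.9 -1.6]; side cl [-1.2 -1.7]; side cr [-0.7  0.7]; side cbr [-1.   0.2]; side bbr [0.4 0.9]; side ll [-1.4 -1.5]; side lr [ 0.5 -3. ]; side rl [-1.7 -2. ]; side rr [-0.7 -3.7]; side rrb [-0.   1.4]; side el [-1.4 -1.1]; side er [-1.3 -0.6]; side hr [1.4 1.6]; side tl [-0.6 -0.6]; side tr [0.7 0. ]; 
ll [0.509 0.152 0.059]
lr [0.489 0.024 0.059]
rl [0.481 0.017 0.059]
rr [ 0.46  -0.111  0.059]
el [0.657 0.137 0.259]
er [ 0.612 -0.144  0.259]
hl [0.769 0.119 0.089]
hr [ 0.724 -0.162  0.089]
ferrule [0.405 0.044 0.036]
fa [0.545 0.217 0.06 ]
fb [ 0.513 -0.192  0.055]
[285.68370453 401.29894725]
```

```bash
python3 -c "
from plant import r;print(r.grasp_offset)"
```

```text
-0.0188
```

>>> servo_tool --targets '[{"dx": 2.6, "dy": -3, "spin": 0.07, "grip": 0}, {"dx": 5.2, "dy": -6, "spin": 0.142, "grip": 0}, {"dx": 7.5, "dy": -9, "spin": 0.142, "grip": 0}, {"dx": 9.5, "dy": -12, "spin": 0.142, "grip": 0}, {"dx": 11.5, "dy": -15, "spin": 0.142, "grip": 0}, {"dx": 13.5, "dy": -18, "spin": 0.142, "grip": 0}, {"dx": 15.5, "dy": -21, "spin": 0.142, "grip": 0}, {"dx": 17, "dy": -24, "spin": 0.142, "grip": 0}, {"dx": 18.5, "dy": -27, "spin": 0.142, "grip": 0}, {"dx": 20, "dy": -30, "spin": 0.142, "grip": 0}]' --squeeze 20

```text
validation failed for argument at $.ta...
```

>>> servo_tool --targets '[{"dx": 2.6, "dy": -3, "dz": 0, "spin": 0.07, "grip": 0}, {"dx": 5.2, "dy": -6, "dz": 0, "spin": 0.142, "grip": 0}, {"dx": 7.5, "dy": -9, "dz": 0, "spin": 0.142, "grip": 0}, {"dx": 9.5, "dy": -12, "dz": 0, "spin": 0.142, "grip": 0}, {"dx": 11.5, "dy": -15, "dz": 0, "spin": 0.142, "grip": 0}, {"dx": 13.5, "dy": -18, "dz": 0, "spin": 0.142, "grip": 0}, {"dx": 15.5, "dy": -21, "dz": 0, "spin": 0.142, "grip": 0}, {"dx": 17, "dy": -24, "dz": 0, "spin": 0.142, "grip": 0}, {"dx": 18.5, "dy": -27, "dz": 0, "spin": 0.142, "grip": 0}, {"dx": 20, "dy": -30, "dz": 0, "spin": 0.142, "grip": 0}]' --squeeze 20

```text
time_s: 1.63
tcp_pos: [0.3999, 0.3433, 0.2268]
eef_rot: [-180.0, -0.0, -9.0]
contact_force: [0.9, -1.1, 0.2]
gripper_width: 0.0264
```

>>> servo_tool --targets '[{"dx": 0, "dy": -3, "dz": 0, "spin": 0, "grip": 0}, {"dx": 0.5, "dy": -6, "dz": 0, "spin": 0, "grip": 0}, {"dx": 1, "dy": -9, "dz": 0, "spin": 0, "grip": 0}, {"dx": 2, "dy": -12, "dz": 0, "spin": 0, "grip": 0}, {"dx": 3, "dy": -15, "dz": 0, "spin": 0, "grip": 0}, {"dx": 4, "dy": -18, "dz": 0, "spin": 0, "grip": 0}, {"dx": 5, "dy": -21, "dz": 0, "spin": 0, "grip": 0}, {"dx": 5.5, "dy": -24, "dz": -2, "spin": 0, "grip": 0}, {"dx": 5.5, "dy": -24.8, "dz": -5, "spin": 0, "grip": 0}, {"dx": 5.5, "dy": -24.8, "dz": -8, "spin": 0, "grip": 0}]'

```text
time_s: 2.47
tcp_pos: [0.4549, 0.0951, 0.1467]
eef_rot: [-179.9, -0.1, -9.2]
contact_force: [-0.0, 0.2, -1.1]
gripper_width: 0.0004
```

>>> servo_tool --targets '[{"dx": 0, "dy": 0, "dz": -2, "spin": 0, "grip": 0}, {"dx": 0, "dy": 0, "dz": -4, "spin": 0, "grip": 0}, {"dx": 0, "dy": 0, "dz": -6, "spin": 0, "grip": 0}, {"dx": 0, "dy": 0, "dz": -8, "spin": 0, "grip": 0}, {"dx": 0, "dy": 0, "dz": -9.5, "spin": 0, "grip": 0}, {"dx": 0, "dy": 0, "dz": -10.5, "spin": 0, "grip": 0}, {"dx": 0, "dy": 0, "dz": -11, "spin": 0, "grip": 0}, {"dx": 0, "dy": 0, "dz": -11, "spin": 0, "grip": 0}, {"dx": 0, "dy": 0, "dz": -11, "spin": 0, "grip": 0}, {"dx": 0, "dy": 0, "dz": -11, "spin": 0, "grip": 0}]'

```text
time_s: 3.3
tcp_pos: [0.4549, 0.0972, 0.0373]
eef_rot: [-180.0, -0.1, -9.0]
contact_force: [-0.1, -0.3, -0.3]
gripper_width: 0.0005
```

```bash
python3 - <<'E'
from plant import r
import cv2,numpy as np
s=r.get_state();print(s["tcp_pos"],s["contact_force"],s["gripper_width"])
im=r.capture("side")[60:310,190:390]
im2=r.capture("top")[100:280,170:390]
a=cv2.resize(im,None,fx=1.9,fy=1.9);b=cv2.resize(im2,None,fx=1.8,fy=1.8)
o=np.zeros((max(a.shape[0],b.shape[0]),a.shape[1]+b.shape[1],3),np.uint8);o[:a.shape[0],:a.shape[1]]=a;o[:b.shape[0],a.shape[1]:]=b
cv2.imwrite("pics/1.png",o)
E
```

```text
[0.45489261 0.09719742 0.0372982 ] [-0.08315075 -0.30978771 -0.26347892] 0.0005321174142990101
```

View pics/1.png

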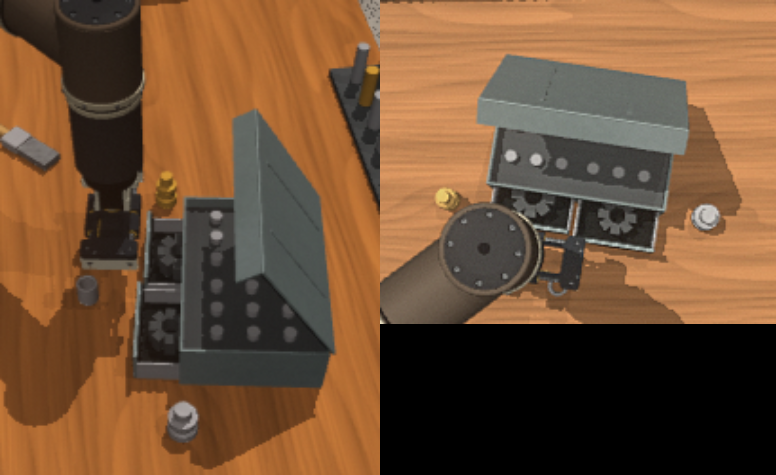

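The fingers stand in front of the left drawer with the bystanders untouched. Lid and wrist are well apart. Now I push the drawer.

>>> servo_tool --targets '[{"dx": 0.8, "dy": -0.13, "dz": 0, "spin": 0, "grip": 0}, {"dx": 1.6, "dy": -0.25, "dz": 0, "spin": 0, "grip": 0}, {"dx": 2.4, "dy": -0.38, "dz": 0, "spin": 0, "grip": 0}, {"dx": 3.2, "dy": -0.5, "dz": 0, "spin": 0, "grip": 0}, {"dx": 4.0, "dy": -0.63, "dz": 0, "spin": 0, "grip": 0}, {"dx": 4.8, "dy": -0.76, "dz": 0, "spin": 0, "grip": 0}, {"dx": 5.6, "dy": -0.9, "dz": 0, "spin": 0, "grip": 0}, {"dx": 6.4, "dy": -1.0, "dz": 0, "spin": 0, "grip": 0}, {"dx": 7.2, "dy": -1.14, "dz": 0, "spin": 0, "grip": 0}, {"dx": 8.0, "dy": -1.27, "dz": 0, "spin": 0, "grip": 0}]'

```text
time_s: 4.23
tcp_pos: [0.5347, 0.0836, 0.0363]
eef_rot: [180.0, 0.0, -9.1]
contact_force: [-3.6, -0.6, 1.8]
gripper_width: 0.0005
```

>>> servo_tool --targets '[{"dx": 0.1, "dy": -0.02, "dz": 0, "spin": 0, "grip": 0}, {"dx": 0.2, "dy": -0.03, "dz": 0, "spin": 0, "grip": 0}, {"dx": 0.3, "dy": -0.05, "dz": 0, "spin": 0, "grip": 0}, {"dx": 0.4, "dy": -0.06, "dz": 0, "spin": 0, "grip": 0}, {"dx": 0.5, "dy": -0.08, "dz": 0, "spin": 0, "grip": 0}, {"dx": 0.6, "dy": -0.1, "dz": 0, "spin": 0, "grip": 0}, {"dx": 0.7, "dy": -0.11, "dz": 0, "spin": 0, "grip": 0}, {"dx": 0.7, "dy": -0.11, "dz": 0, "spin": 0, "grip": 0}, {"dx": 0.7, "dy": -0.11, "dz": 0, "spin": 0, "grip": 0}, {"dx": 0.7, "dy": -0.11, "dz": 0, "spin": 0, "grip": 0}]'

```text
time_s: 5.07
tcp_pos: [0.5413, 0.0832, 0.0366]
eef_rot: [-180.0, 0.0, -9.0]
contact_force: [-2.8, 2.5, 2.0]
gripper_width: 0.0009
```

>>> servo_tool --targets '[{"dx": 0.05, "dy": -0.01, "dz": 0, "spin": 0, "grip": 0}, {"dx": 0.1, "dy": -0.02, "dz": 0, "spin": 0, "grip": 0}, {"dx": 0.15, "dy": -0.02, "dz": 0, "spin": 0, "grip": 0}, {"dx": 0.2, "dy": -0.03, "dz": 0, "spin": 0, "grip": 0}, {"dx": 0.25, "dy": -0.04, "dz": 0, "spin": 0, "grip": 0}, {"dx": 0.3, "dy": -0.05, "dz": 0, "spin": 0, "grip": 0}, {"dx": 0.3, "dy": -0.05, "dz": 0, "spin": 0, "grip": 0}, {"dx": 0.3, "dy": -0.05, "dz": 0, "spin": 0, "grip": 0}, {"dx": 0.3, "dy": -0.05, "dz": 0, "spin": 0, "grip": 0}, {"dx": 0.3, "dy": -0.05, "dz": 0, "spin": 0, "grip": 0}]'

```text
time_s: 5.9
tcp_pos: [0.543, 0.0826, 0.0364]
eef_rot: [180.0, 0.1, -9.1]
contact_force: [-9.5, 6.4, 6.1]
gripper_width: 0.0002
```

>>> servo_tool --targets '[{"dx": 0.05, "dy": -0.01, "dz": 0, "spin": 0, "grip": 0}, {"dx": 0.1, "dy": -0.02, "dz": 0, "spin": 0, "grip": 0}, {"dx": 0.15, "dy": -0.02, "dz": 0, "spin": 0, "grip": 0}, {"dx": 0.2, "dy": -0.03, "dz": 0, "spin": 0, "grip": 0}, {"dx": 0.2, "dy": -0.03, "dz": 0, "spin": 0, "grip": 0}, {"dx": 0.2, "dy": -0.03, "dz": 0, "spin": 0, "grip": 0}, {"dx": 0.2, "dy": -0.03, "dz": 0, "spin": 0, "grip": 0}, {"dx": 0.2, "dy": -0.03, "dz": 0, "spin": 0, "grip": 0}, {"dx": 0.2, "dy": -0.03, "dz": 0, "spin": 0, "grip": 0}, {"dx": 0.2, "dy": -0.03, "dz": 0, "spin": 0, "grip": 0}]'

```text
time_s: 6.73
tcp_pos: [0.5429, 0.0826, 0.0364]
eef_rot: [179.9, 0.3, -9.1]
contact_force: [-19.7, 11.1, 14.0]
gripper_width: 0.0005
```

Hard stop felt at about 20 N with no further movement, so the left drawer is home. Backing off, lifting and crossing to the right drawer.

>>> servo_tool --targets '[{"dx": -1.5, "dy": 0.24, "dz": 0, "spin": 0, "grip": 0}, {"dx": -4, "dy": 0.64, "dz": 0, "spin": 0, "grip": 0}, {"dx": -6.5, "dy": 1.0, "dz": 1, "spin": 0, "grip": 0}, {"dx": -8.6, "dy": 1.4, "dz": 3, "spin": 0, "grip": 0}, {"dx": -8.8, "dy": 0, "dz": 6, "spin": 0, "grip": 0}, {"dx": -9.2, "dy": -3, "dz": 7, "spin": 0, "grip": 0}, {"dx": -9.7, "dy": -6, "dz": 7, "spin": 0, "grip": 0}, {"dx": -10.2, "dy": -9, "dz": 7, "spin": 0, "grip": 0}, {"dx": -10.7, "dy": -12, "dz": 6, "spin": 0, "grip": 0}, {"dx": -10.8, "dy": -12.3, "dz": 5, "spin": 0, "grip": 0}]'

```text
time_s: 7.57
tcp_pos: [0.4379, -0.0438, 0.087]
eef_rot: [-180.0, -0.1, -9.2]
contact_force: [0.1, -0.3, 0.0]
gripper_width: 0.0003
```

>>> servo_tool --targets '[{"dx": 0, "dy": 0, "dz": -1, "spin": 0, "grip": 0}, {"dx": 0, "dy": 0, "dz": -2, "spin": 0, "grip": 0}, {"dx": 0, "dy": 0, "dz": -3, "spin": 0, "grip": 0}, {"dx": 0, "dy": 0, "dz": -4, "spin": 0, "grip": 0}, {"dx": 0, "dy": 0, "dz": -5, "spin": 0, "grip": 0}, {"dx": 0, "dy": 0, "dz": -5, "spin": 0, "grip": 0}, {"dx": 0, "dy": 0, "dz": -5, "spin": 0, "grip": 0}, {"dx": 0, "dy": 0, "dz": -5, "spin": 0, "grip": 0}, {"dx": 0, "dy": 0, "dz": -5, "spin": 0, "grip": 0}, {"dx": 0, "dy": 0, "dz": -5, "spin": 0, "grip": 0}]'

```text
time_s: 8.4
tcp_pos: [0.4389, -0.0406, 0.0372]
eef_rot: [-180.0, -0.1, -9.0]
contact_force: [0.1, 0.8, -0.9]
gripper_width: 0.0006
```

>>> servo_tool --targets '[{"dx": 0.8, "dy": -0.13, "dz": 0, "spin": 0, "grip": 0}, {"dx": 1.6, "dy": -0.25, "dz": 0, "spin": 0, "grip": 0}, {"dx": 2.4, "dy": -0.38, "dz": 0, "spin": 0, "grip": 0}, {"dx": 3.2, "dy": -0.5, "dz": 0, "spin": 0, "grip": 0}, {"dx": 4.0, "dy": -0.63, "dz": 0, "spin": 0, "grip": 0}, {"dx": 4.8, "dy": -0.76, "dz": 0, "spin": 0, "grip": 0}, {"dx": 5.6, "dy": -0.9, "dz": 0, "spin": 0, "grip": 0}, {"dx": 6.4, "dy": -1.0, "dz": 0, "spin": 0, "grip": 0}, {"dx": 7.2, "dy": -1.14, "dz": 0, "spin": 0, "grip": 0}, {"dx": 7.7, "dy": -1.22, "dz": 0, "spin": 0, "grip": 0}]'

```text
time_s: 9.23
tcp_pos: [0.5163, -0.0532, 0.0364]
eef_rot: [180.0, 0.0, -9.1]
contact_force: [-2.4, -0.4, 3.1]
gripper_width: 0.0004
```

>>> servo_tool --targets '[{"dx": 0.1, "dy": -0.02, "dz": 0, "spin": 0, "grip": 0}, {"dx": 0.2, "dy": -0.03, "dz": 0, "spin": 0, "grip": 0}, {"dx": 0.3, "dy": -0.05, "dz": 0, "spin": 0, "grip": 0}, {"dx": 0.4, "dy": -0.06, "dz": 0, "spin": 0, "grip": 0}, {"dx": 0.5, "dy": -0.08, "dz": 0, "spin": 0, "grip": 0}, {"dx": 0.6, "dy": -0.1, "dz": 0, "spin": 0, "grip": 0}, {"dx": 0.7, "dy": -0.11, "dz": 0, "spin": 0, "grip": 0}, {"dx": 0.7, "dy": -0.11, "dz": 0, "spin": 0, "grip": 0}, {"dx": 0.7, "dy": -0.11, "dz": 0, "spin": 0, "grip": 0}, {"dx": 0.7, "dy": -0.11, "dz": 0, "spin": 0, "grip": 0}]'

```text
time_s: 10.07
tcp_pos: [0.5203, -0.0538, 0.0364]
eef_rot: [180.0, 0.2, -9.1]
contact_force: [-10.6, 5.3, 6.2]
gripper_width: 0.0006
```

>>> servo_tool --targets '[{"dx": 0.05, "dy": -0.01, "dz": 0, "spin": 0, "grip": 0}, {"dx": 0.1, "dy": -0.02, "dz": 0, "spin": 0, "grip": 0}, {"dx": 0.15, "dy": -0.02, "dz": 0, "spin": 0, "grip": 0}, {"dx": 0.2, "dy": -0.03, "dz": 0, "spin": 0, "grip": 0}, {"dx": 0.2, "dy": -0.03, "dz": 0, "spin": 0, "grip": 0}, {"dx": 0.2, "dy": -0.03, "dz": 0, "spin": 0, "grip": 0}, {"dx": 0.2, "dy": -0.03, "dz": 0, "spin": 0, "grip": 0}, {"dx": 0.2, "dy": -0.03, "dz": 0, "spin": 0, "grip": 0}, {"dx": 0.2, "dy": -0.03, "dz": 0, "spin": 0, "grip": 0}, {"dx": 0.2, "dy": -0.03, "dz": 0, "spin": 0, "grip": 0}]'

```text
time_s: 10.9
tcp_pos: [0.5202, -0.0539, 0.0363]
eef_rot: [180.0, 0.4, -9.1]
contact_force: [-17.9, 10.0, 14.0]
gripper_width: 0.0005
```

>>> servo_tool --targets '[{"dx": -1.5, "dy": 0.24, "dz": 0, "spin": 0, "grip": 0}, {"dx": -4, "dy": 0.64, "dz": 0, "spin": 0, "grip": 0}, {"dx": -6.5, "dy": 1.0, "dz": 1, "spin": 0, "grip": 0}, {"dx": -8, "dy": 1.3, "dz": 4, "spin": 0, "grip": 0}, {"dx": -8, "dy": 2, "dz": 8, "spin": 0, "grip": 0}, {"dx": -8, "dy": 3, "dz": 12, "spin": 0, "grip": 0}, {"dx": -8, "dy": 4, "dz": 16, "spin": 0, "grip": 0}, {"dx": -8, "dy": 5, "dz": 20, "spin": 0, "grip": 0}, {"dx": -8, "dy": 6, "dz": 24, "spin": 0, "grip": 0}, {"dx": -8, "dy": 6, "dz": 28, "spin": 0, "grip": 0}]'

```text
time_s: 11.73
tcp_pos: [0.4447, 0.0068, 0.3197]
eef_rot: [-179.9, -0.2, -9.0]
contact_force: [1.2, -0.2, -0.8]
gripper_width: 0.0008
```

```bash
python3 - <<'E'
from plant import r
import cv2,numpy as np
s=r.get_state();print(s["tcp_pos"],s["contact_force"],s["joints"])
im=r.capture("side")[60:310,190:390]
im2=r.capture("top")[100:280,170:390]
cv2.imwrite("pics/2s.png",im);cv2.imwrite("pics/2t.png",im2)
a=cv2.resize(im,None,fx=1.9,fy=1.9);b=cv2.resize(im2,None,fx=1.8,fy=1.8)
o=np.zeros((max(a.shape[0],b.shape[0]),a.shape[1]+b.shape[1],3),np.uint8);o[:a.shape[0],:a.shape[1]]=a;o[:b.shape[0],a.shape[1]:]=b
cv2.imwrite("pics/2.png",o)
E
```

```text
[0.44473191 0.0067755  0.31974279] [ 1.22452291 -0.18515239 -0.77923295] [ 2.64390011e+01 -5.04500541e+00 -1.75478218e+01  2.29548362e-02
 -7.72676063e+01  5.45824991e+01]
```

View pics/2.png

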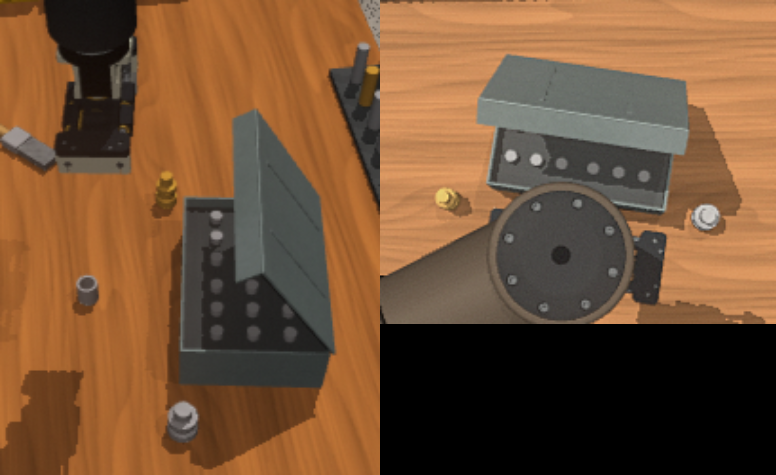

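Both drawers are flush in both views, the lid still stands up (lip about (250,270) in the side half), and the bystanders are unmoved. Next I go over the lid and down behind its outer face.

>>> servo_tool --targets '[{"dx": 3, "dy": 0, "dz": 1, "spin": 0, "grip": 0}, {"dx": 6, "dy": -0.5, "dz": 1, "spin": 0, "grip": 0}, {"dx": 9, "dy": -0.8, "dz": 1, "spin": 0, "grip": 0}, {"dx": 12, "dy": -1, "dz": 1, "spin": 0, "grip": 0}, {"dx": 15, "dy": -1.3, "dz": 1, "spin": 0, "grip": 0}, {"dx": 18, "dy": -1.5, "dz": 1, "spin": 0, "grip": 0}, {"dx": 21, "dy": -1.8, "dz": 1, "spin": 0, "grip": 0}, {"dx": 24, "dy": -2, "dz": 1, "spin": 0, "grip": 0}, {"dx": 26, "dy": -2.1, "dz": 1, "spin": 0, "grip": 0}, {"dx": 26, "dy": -2.1, "dz": 1, "spin": 0, "grip": 0}]'

```text
time_s: 12.67
tcp_pos: [0.7078, -0.0156, 0.3241]
eef_rot: [179.9, 0.0, -9.1]
contact_force: [-1.2, -0.5, -2.0]
gripper_width: 0.0004
```

>>> servo_tool --targets '[{"dx": 0, "dy": 0, "dz": -1.5, "spin": 0, "grip": 0}, {"dx": 0, "dy": 0, "dz": -3, "spin": 0, "grip": 0}, {"dx": 0, "dy": 0, "dz": -4.5, "spin": 0, "grip": 0}, {"dx": 0, "dy": 0, "dz": -6, "spin": 0, "grip": 0}, {"dx": 0, "dy": 0, "dz": -7.5, "spin": 0, "grip": 0}, {"dx": 0, "dy": 0, "dz": -8.5, "spin": 0, "grip": 0}, {"dx": 0, "dy": 0, "dz": -9.2, "spin": 0, "grip": 0}, {"dx": 0, "dy": 0, "dz": -9.2, "spin": 0, "grip": 0}, {"dx": 0, "dy": 0, "dz": -9.2, "spin": 0, "grip": 0}, {"dx": 0, "dy": 0, "dz": -9.2, "spin": 0, "grip": 0}]'

```text
time_s: 13.5
tcp_pos: [0.7049, -0.0153, 0.2357]
eef_rot: [-180.0, -0.1, -9.0]
contact_force: [-0.1, -0.1, 0.3]
gripper_width: 0.0008
```

```bash
python3 - <<'E'
from plant import r
import cv2,numpy as np
s=r.get_state();print(s["tcp_pos"],s["contact_force"])
cv2.imwrite("pics/3.png",cv2.resize(r.capture("side")[60:310,190:450],None,fx=2.2,fy=2.2))
E
```

```text
[ 0.70492071 -0.01534398  0.23574842] [-0.10844853 -0.14334351  0.31256845]
```

View pics/3.png

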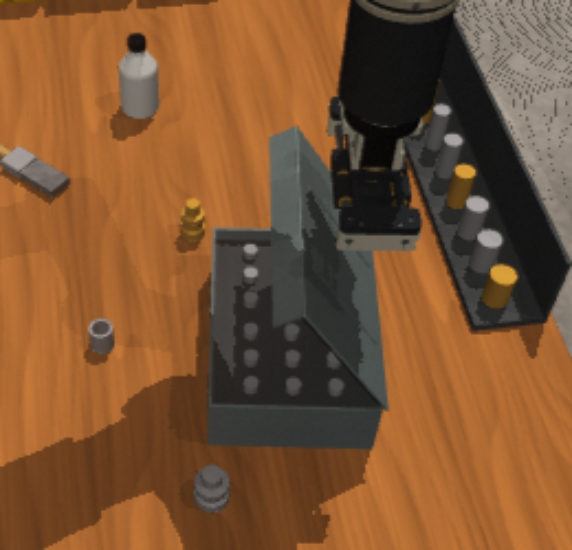

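The hand is behind the lid's outer face, clear of it. I compute the arc that the finger tip has to follow.

```bash
python3 - <<'E'
import numpy as np
from plant import r
X,Y,w,_,_,a0=np.load("p.npy");c,s=np.cos(w),np.sin(w)
t=r.get_state()["tcp_pos"]
for a in [1.1,1.03,.98,.9,.8,.7,.6,.5,.4,.3,.2,.15,.1,.05,.02,0,-.02]:
    u=.18;x=.1-u*np.cos(a)+.008*np.sin(a)+.0095;z=.085+u*np.sin(a)+.008*np.cos(a)
    print(a,np.round((np.array([X+c*x,Y+s*x,z])-t)*100,2))
E
```

```text
1.1 [-2.9   0.53  1.32]
1.03 [-4.02  0.71  0.76]
0.98 [-4.79  0.83  0.31]
0.9 [-5.98  1.02 -0.48]
0.8 [-7.36  1.24 -1.61]
0.7 [-8.63  1.44 -2.87]
0.6 [-9.77  1.63 -4.26]
0.5 [-10.77   1.79  -5.75]
0.4 [-11.61   1.92  -7.33]
0.3 [-12.29   2.03  -9.  ]
0.2 [-12.81   2.11 -10.72]
0.15 [-13.     2.14 -11.6 ]
0.1 [-13.15   2.17 -12.49]
0.05 [-13.26   2.18 -13.38]
0.02 [-13.3    2.19 -13.92]
0 [-13.32   2.19 -14.28]
-0.02 [-13.33   2.2  -14.64]
```

>>> servo_tool --targets '[{"dx": -1.5, "dy": 0.2, "dz": 0.2, "spin": 0, "grip": 0}, {"dx": -3, "dy": 0.5, "dz": 0.3, "spin": 0, "grip": 0}, {"dx": -3.6, "dy": 0.6, "dz": 0.4, "spin": 0, "grip": 0}, {"dx": -4.2, "dy": 0.7, "dz": 0.4, "spin": 0, "grip": 0}, {"dx": -4.8, "dy": 0.83, "dz": 0.3, "spin": 0, "grip": 0}, {"dx": -5.4, "dy": 0.92, "dz": -0.1, "spin": 0, "grip": 0}, {"dx": -6.0, "dy": 1.02, "dz": -0.5, "spin": 0, "grip": 0}, {"dx": -6.7, "dy": 1.13, "dz": -1.0, "spin": 0, "grip": 0}, {"dx": -7.4, "dy": 1.24, "dz": -1.6, "spin": 0, "grip": 0}, {"dx": -7.4, "dy": 1.24, "dz": -1.6, "spin": 0, "grip": 0}]'

```text
time_s: 14.38
tcp_pos: [0.6282, -0.0027, 0.2168]
eef_rot: [180.0, 0.2, -9.0]
contact_force: [-0.0, -0.6, 0.6]
gripper_width: 0.0008
```

>>> servo_tool --targets '[{"dx": -0.6, "dy": 0.1, "dz": -0.6, "spin": 0, "grip": 0}, {"dx": -1.25, "dy": 0.2, "dz": -1.25, "spin": 0, "grip": 0}, {"dx": -1.85, "dy": 0.3, "dz": -1.95, "spin": 0, "grip": 0}, {"dx": -2.4, "dy": 0.4, "dz": -2.65, "spin": 0, "grip": 0}, {"dx": -2.9, "dy": 0.48, "dz": -3.4, "spin": 0, "grip": 0}, {"dx": -3.4, "dy": 0.55, "dz": -4.15, "spin": 0, "grip": 0}, {"dx": -3.8, "dy": 0.62, "dz": -4.9, "spin": 0, "grip": 0}, {"dx": -4.2, "dy": 0.68, "dz": -5.7, "spin": 0, "grip": 0}, {"dx": -4.55, "dy": 0.73, "dz": -6.5, "spin": 0, "grip": 0}, {"dx": -4.9, "dy": 0.8, "dz": -7.4, "spin": 0, "grip": 0}]'

```text
time_s: 15.22
tcp_pos: [0.5811, 0.0051, 0.1439]
eef_rot: [-180.0, -0.0, -9.0]
contact_force: [0.8, 0.1, 0.6]
gripper_width: 0.0004
```

```bash
python3 - <<'E'
from plant import r
import cv2,numpy as np
s=r.get_state();print(s["tcp_pos"],s["contact_force"])
cv2.imwrite("pics/4.png",cv2.resize(r.capture("side")[60:310,190:450],None,fx=2.2,fy=2.2))
E
```

```text
[0.5810554  0.00514765 0.14385248] [0.78483048 0.08668233 0.56843761]
```

View pics/4.png

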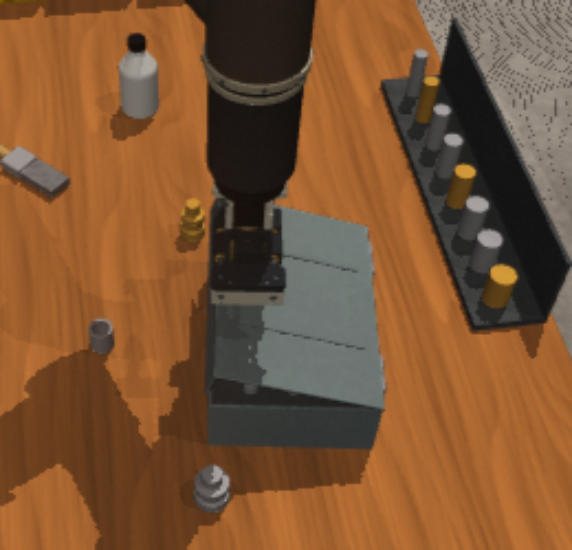

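The lid follows the finger tip and stands at about 0.3 rad. I continue down slowly.

>>> servo_tool --targets '[{"dx": -0.25, "dy": 0.04, "dz": -0.6, "spin": 0, "grip": 0}, {"dx": -0.45, "dy": 0.07, "dz": -1.2, "spin": 0, "grip": 0}, {"dx": -0.6, "dy": 0.1, "dz": -1.8, "spin": 0, "grip": 0}, {"dx": -0.7, "dy": 0.11, "dz": -2.4, "spin": 0, "grip": 0}, {"dx": -0.8, "dy": 0.13, "dz": -3.0, "spin": 0, "grip": 0}, {"dx": -0.9, "dy": 0.14, "dz": -3.6, "spin": 0, "grip": 0}, {"dx": -0.95, "dy": 0.15, "dz": -4.1, "spin": 0, "grip": 0}, {"dx": -1.0, "dy": 0.16, "dz": -4.5, "spin": 0, "grip": 0}, {"dx": -1.0, "dy": 0.16, "dz": -4.8, "spin": 0, "grip": 0}, {"dx": -1.0, "dy": 0.16, "dz": -5.0, "spin": 0, "grip": 0}]'

```text
time_s: 16.1
tcp_pos: [0.5712, 0.0067, 0.0941]
eef_rot: [180.0, 0.0, -9.0]
contact_force: [-1.3, -0.0, -0.2]
gripper_width: 0.0004
```

>>> servo_tool --targets '[{"dx": 0, "dy": 0, "dz": -0.1, "spin": 0, "grip": 0}, {"dx": 0, "dy": 0, "dz": -0.2, "spin": 0, "grip": 0}, {"dx": 0, "dy": 0, "dz": -0.3, "spin": 0, "grip": 0}, {"dx": 0, "dy": 0, "dz": -0.4, "spin": 0, "grip": 0}, {"dx": 0, "dy": 0, "dz": -0.4, "spin": 0, "grip": 0}, {"dx": 0, "dy": 0, "dz": -0.4, "spin": 0, "grip": 0}, {"dx": 0, "dy": 0, "dz": -0.4, "spin": 0, "grip": 0}, {"dx": 0, "dy": 0, "dz": -0.4, "spin": 0, "grip": 0}, {"dx": 0, "dy": 0, "dz": -0.4, "spin": 0, "grip": 0}, {"dx": 0, "dy": 0, "dz": -0.4, "spin": 0, "grip": 0}]'

```text
time_s: 16.93
tcp_pos: [0.5713, 0.0067, 0.0931]
eef_rot: [-180.0, -0.1, -9.0]
contact_force: [-10.3, 1.8, 22.2]
gripper_width: 0.0003
```

Stopped by the lid at z = 93 mm with 22 N, so it is shut. Lifting clear.

>>> servo_tool --targets '[{"dx": 0, "dy": 0, "dz": 1, "spin": 0, "grip": 0}, {"dx": 0, "dy": 0, "dz": 3, "spin": 0, "grip": 0}, {"dx": 0, "dy": 0, "dz": 6, "spin": 0, "grip": 0}, {"dx": -1, "dy": 2, "dz": 9, "spin": 0, "grip": 0}, {"dx": -3, "dy": 5, "dz": 12, "spin": 0, "grip": 0}, {"dx": -5, "dy": 8, "dz": 14, "spin": 0, "grip": 0}, {"dx": -7, "dy": 11, "dz": 15, "spin": 0, "grip": 0}, {"dx": -9, "dy": 14, "dz": 15, "spin": 0, "grip": 0}, {"dx": -11, "dy": 17, "dz": 15, "spin": 0, "grip": 0}, {"dx": -12, "dy": 20, "dz": 15, "spin": 0, "grip": 0}]'

```text
time_s: 17.77
tcp_pos: [0.4495, 0.2079, 0.2418]
eef_rot: [-179.9, -0.1, -9.0]
contact_force: [-0.8, -0.3, -0.1]
gripper_width: 0.0002
```

>>> servo_tool --targets '[{"dx": -1, "dy": 3, "dz": 0, "spin": 0, "grip": 0}, {"dx": -2, "dy": 6, "dz": 0, "spin": 0, "grip": 0}, {"dx": -3, "dy": 9, "dz": 0, "spin": 0, "grip": 0}, {"dx": -4, "dy": 12, "dz": 0, "spin": 0, "grip": 0}, {"dx": -5, "dy": 14, "dz": 0, "spin": 0, "grip": 0}, {"dx": -5, "dy": 15, "dz": 0, "spin": 0, "grip": 0}, {"dx": -5, "dy": 15, "dz": 0, "spin": 0, "grip": 0}, {"dx": -5, "dy": 15, "dz": 0, "spin": 0, "grip": 0}, {"dx": -5, "dy": 15, "dz": 0, "spin": 0, "grip": 0}, {"dx": -5, "dy": 15, "dz": 0, "spin": 0, "grip": 0}]'

```text
time_s: 18.6
tcp_pos: [0.4018, 0.3557, 0.2407]
eef_rot: [-180.0, -0.0, -9.1]
contact_force: [-0.2, -0.5, -0.7]
gripper_width: 0.0006
```

```bash
python3 - <<'E'
from plant import r
import cv2,numpy as np
s=r.get_state();print(s["tcp_pos"],s["contact_force"])
im=r.capture("side")[60:310,190:390]
im2=r.capture("top")[100:280,170:390]
a=cv2.resize(im,None,fx=1.9,fy=1.9);b=cv2.resize(im2,None,fx=1.8,fy=1.8)
o=np.zeros((a.shape[0],a.shape[1]+b.shape[1],3),np.uint8);o[:,:a.shape[1]]=a;o[:b.shape[0],a.shape[1]:]=b
cv2.imwrite("pics/5.png",o)
E
```

```text
[0.40176551 0.3556815  0.2406762 ] [-0.24552481 -0.53823144 -0.66069975]
```

View pics/5.png

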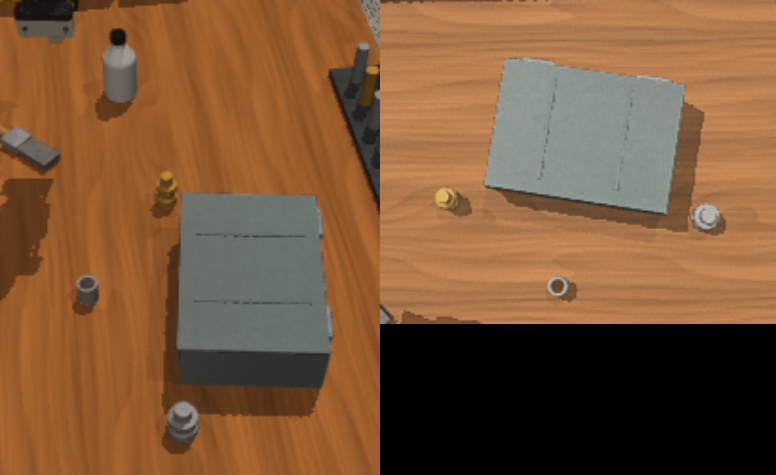

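The case is fully shut, no drawer shows, the bystanders are in place and the hand is clear. Handing in.

```bash
python3 -c "
from plant import r;print(r.close_job())"
```

```text
the job is handed in; nothing more can be done
None
```

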